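# Empty bottle through the recycling bin's sprung flap

### The arm

A 6-joint arm with a two-finger parallel gripper is mounted at the origin on the work surface. World frame = base frame: x ahead of the robot, y to its left, z up, the work surface at z = 0. Lengths are in m, angles in degrees, forces in N, time in s.
With the tool pointing down it reaches from about 0.4 to 0.825 m from the base axis. Payload 7 kg.
Tool frame: the origin (TCP) lies at the very end of the fingers, on their centre line; the grasp point (between the pads) lies 19 mm behind it (hold_point_z is the distance from the TCP to the grasp point, in m); x points along the fingers, y is the direction in which the jaws open and shut, and the axes are right-handed (so a half turn about x gives the same grasp; the last joint's range is limited). The gripper opens to 88 mm and grips with 3 to 60 N. Pads are 19 mm wide; open, the fingers measure 130 mm over their backs; the gripper's body (78 mm by 193 mm) begins 47 mm behind the grasp point.
Start: joints at [81.538, 20.546, 0.682, 0, -70.136, -16.507], TCP at [0.285, 0.612, 0.227] pointing down, gripper open.
Joint ranges: [-176.03, 176.03], [-82.01, 121.73], [-58.28, 71.71], [-173.87, 95.51], [-174.79, -0.11], [-173.66, 173.66]. Speed limits (degrees/s): [136.94, 136.94, 172.46, 180, 180, 180].

### API

Orientations are given as [roll, pitch, yaw] about the fixed x, y, z axes, in that order (R = Rz(yaw) Ry(pitch) Rx(roll)).
In Python, from plant import * gives the robot as it stands.
- The arm moves only by the shell command python3 -m crank 'ROWS'. ROWS is a JSON object of lists of equal length, an entry for each row: "delta_pos": the shift along the tool's x, y, z in m, a list of three; "turn": the turn, a rotation vector about the tool's x, y, z in degrees, a list of three; "grip": the opening, from 0 (shut) to 1 (fully open). A call has 1 to 12 rows; each row is the pose to reach, as a shift and turn from the pose commanded when the call began, along the tool's axes at that moment; what a row does not reach only later rows make up. A row lasts 1/12 s, in which the tool goes at most 41.7 mm and 7.16 degrees, less where a joint would pass 70% of its speed; a pose out of reach is approached as far as the arm can. A call with a gripper value outside its range is refused whole. The fingers move at their own pace and stop on an object; the grip force is fixed at half the most. Time passes only in rows, so rows that repeat a pose let the fingers close. It gives the time, the measured TCP pose, the force and the opening at its end, in the units of the state.
- get_obs(): the state, without advancing time (a new reading comes with each control period).
- snapshot(name): name is "scene" or "top" or "wrist"; returns a dict with "pixels" (384x512x3 uint8, blue, green, red), "range_z" (384x512 float32, m along the optical axis (not along the pixel's ray), 0 where there is no reading), "camera_matrix" (3x3 intrinsics, pixels), "k1" (the pictures are not rectified: a ray, as slopes to the right and down, at radius r is drawn at 1 + k1 r^2 times it, then the intrinsics apply), "eye" and "rotation" of the camera in the world. Camera axes: x right, y up, looking along -z (the intrinsics and any distortion apply to the point x, -y, -z); pixel columns grow to the right and rows downward; lengths in m; the calibration is good to about 2 mm. A picture is of the moment at which its call begins.
- close_job(): hands the job in, once; it reports no verdict.
The state is a dict: "clock": time; "joint_pos": joint angles; "qvel": joint speeds; "tau": joint torques, N m; "tool_pos": TCP position; "orientation": TCP orientation; "force": force on the tool from outside, world axes, zero at the start; "moment": the same for the moment, N m; "opening": finger opening in m.
Only numpy, scipy, OpenCV 4.12 (cv2) and the standard library are available. Lean on these libraries where they do the work, as an engineer would, in place of code of your own. Each camera call takes 0.05 s, during which the arm holds its last target. There are 200 camera calls.

### The job

Someone left an empty blue bottle lying on the lid of the steel recycling bin. Press the bin's black self-closing flap open with one fingertip and, keeping it down, push the bottle over the edge into the bin with the other finger; let the flap go only once the bottle has dropped in, so that it swings shut over it. Only push: do not pick the bottle up, do not shove it onto the shut flap, and leave everything else where it stands.

Things in the scene. Friction and masses are not known exactly. Their poses are not given: they have to be found in the camera images.
- bin: fixed tabletop recycling bin, steel grey with a green band, 270 mm (its x) by 380 mm (y) by 200 mm high, flat lid. Origin: centre of its underside; x points away from the robot, z up. The flap fills a mouth in the lid, x from -30 to +85 mm, y from -110 to +110 mm. Hollow also under the 10 mm thick lid; 6 mm walls, 6 mm floor
- mouth (a point): middle of the mouth's near edge, level with the lid's top face (200 mm above the table); axes as the bin's: x across the mouth to the hinge, y along the edge, z up. The bottle lies on the lid at negative x and drops in at positive x
- flap (a joint): angle in rad of the black plastic flap, 112 x 214 mm, 4 mm thick, its face 1 mm below the lid top when shut. Hinged along the mouth's far edge (115 mm beyond point mouth); its near edge swings down into the bin: 0 = shut, 1.35 = hanging almost straight down. A spring shuts it when let go: about 0.5 N at the near edge starts to open it, about 0.15 N m holds it at 0.8 rad
- flap_lip (a point): middle of the flap's free near edge, on its top face; it swings down with the flap
- bottle: empty flat bottle to push in: cyan body 52 x 30 x 20 mm, white cap 17 mm across, 72 mm long overall, about 28 g. Lies flat on the lid just before the mouth, its length roughly along the mouth's near edge. Origin: its middle, 10 mm above the lid; x along its length to the cap end (36 mm either way), y across its 30 mm width
- gel_bottle: full round bottle of clear gel with a white cap, 34 mm across and 88 mm high, standing on the lid in one near corner; leave it. Origin: centre of its underside, z up
- tape_roll: small yellow roll of tape, 50 mm across and 19 mm high, lying flat on the lid in the other near corner; leave it. Origin: centre of its underside
- mug: blue mug, 80 mm across and 95 mm high, standing on the table to the left; leave it. Origin: centre of its underside
- lotion_tube: blue lotion tube standing on its white cap on the table to the right, 105 mm high; leave it. Origin: centre of its underside
- stapler: red and black stapler, 135 mm long and 48 mm high, on the table to the right; leave it. Origin: centre of its underside
- marker: blue marker pen, 133 mm long, lying on the table to the left; leave it. Origin: on its underside
Not all that is in view belongs to the job. What is shaped like the bottle but yellow is not meant.

How it is judged (in metres and radians):
On the way, in this order (a step that is already met when the one before it is completed fails the run):
1. one finger holds the flap open (0.2 rad or more) while a finger pushes the bottle, still up on the lid (value of joint flap above 0.2 rad and contact force between the fingers and flap above 0.15 N and contact force between the fingers and bottle above 0.02 N and z of bottle in the frame of mouth above 0 m), for 0.05 s.
2. the bottle has dropped into the bin (its middle 60 mm or more below the lid) while a finger still holds the flap open (z of bottle in the frame of mouth below -0.06 m and value of joint flap above 0.2 rad and contact force between the fingers and flap above 0.15 N), for 0.05 s.
At the end, for the whole second after the job is handed in: the bottle lies at rest inside the bin, its middle under 80 mm above the bin's underside, and the flap has swung shut (within 0.06 rad) (x of bottle in the frame of bin between -0.13 and 0.13 m and y of bottle in the frame of bin between -0.185 and 0.185 m and z of bottle in the frame of bin between 0 and 0.08 m and linear speed of bottle below 0.03 m/s and value of joint flap below 0.06 rad); the robot touches nothing.
It fails at once if the bottle is lifted more than 25 mm off the lid (z of bottle in the frame of mouth above 0.035 m).
It fails at once if the bottle is pushed onto the shut flap (its middle over the mouth with the flap under 0.1 rad) (x of bottle in the frame of mouth above 0.004 m and z of bottle in the frame of mouth above 0 m and value of joint flap below 0.1 rad).
It fails at once if the gel bottle or the tape roll on the lid is moved more than 15 mm or tipped (distance of any of gel_bottle, tape_roll from where it was at the start of the episode above 0.015 m or angle between gel_bottle's own z axis and vertical above 0.3 rad).
It fails at once if a thing standing on the table is moved more than 15 mm (distance of any of mug, lotion_tube, stapler, marker from where it was at the start of the episode above 0.015 m).
It also fails if it takes over 40 s, if anything falls off the work surface, if the arm or the gripper's body presses on something with over 40 N, if the wrist force passes 120 N, or if a joint passes its speed limit or range.

## Working session

There is one attempt and no reset: what is moved stays moved. The work goes in short steps, Python scripts to look and compute and a shell command to move; the robot and the scene stay as the last step left them, time stands still between calls to the robot, and variables do not carry over. Pictures are saved under pics/ and viewed, about 8 in all and at most 12, crops included, and the job is handed in when it is done.

```bash
mkdir -p pics; cat > h.py <<'E'
from plant import *
import numpy as np, cv2
def pts(s):
    K=np.array(s["camera_matrix"]);h,w=s["range_z"].shape
    v,u=np.mgrid[0:h,0:w]
    xd=(u-K[0,2])/K[0,0];yd=(v-K[1,2])/K[1,1]
    x,y=xd.copy(),yd.copy()
    for _ in range(8):
        f=1+s["k1"]*(x*x+y*y);x,y=xd/f,yd/f
    d=s["range_z"];P=np.stack([x*d,-y*d,-d],-1)
    W=P@np.array(s["rotation"]).T+np.array(s["eye"])
    W[d<=0]=np.nan
    return W
E
python3 - <<'E'
from h import *
import pickle
S={n:snapshot(n) for n in("scene","top")}
pickle.dump(S,open('s.pkl','wb'))
cv2.imwrite('pics/a.png',np.vstack([S[n]["pixels"] for n in S])[:, :]) 
im=np.hstack([S[n]["pixels"] for n in S]);cv2.imwrite('pics/a.png',cv2.resize(im,(800,300)))
cv2.imwrite('pics/top.png',S["top"]["pixels"])
for n in S: print(n,S[n]["eye"],S[n]["k1"])
print(get_obs())
E
```

```text
scene [0.09348637 0.84047203 1.20943008] -0.056890882440190735
top [ 0.41890336 -0.0100249   1.68928094] -0.10625310254786739
{'clock': 0.1, 'joint_pos': array([ 8.15372557e+01,  2.05877804e+01,  6.37698696e-01, -1.68817899e-02,
       -7.01349008e+01, -1.65060401e+01]), 'qvel': array([ 0.0782922 , -0.11291695,  0.17122125,  0.01921182, -0.0056456 ,
       -0.08185476]), 'tau': array([ 4.25221219e-05, -5.84164417e+01,  2.93752116e+01,  7.01537937e+00,
        1.01960273e-02, -5.06822948e-05]), 'tool_pos': array([0.28478741, 0.6114943 , 0.22570393]), 'orientation': array([  95.92914301,   89.91354785, -109.04538973]), 'force': array([0.63909034, 0.34022626, 0.21819563]), 'moment': array([-0.01793863, -0.05139571, -0.02389685]), 'opening': 0.08783359916539268}
```

View pics/a.png

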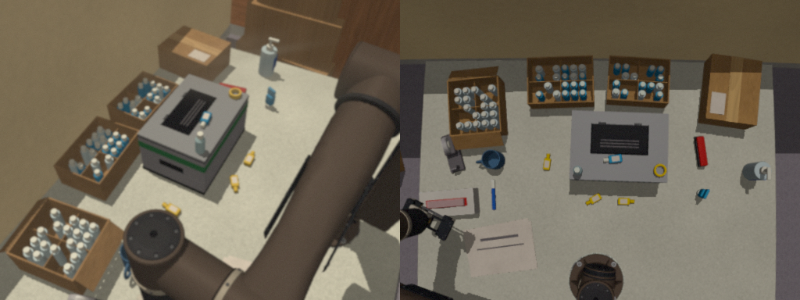

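View pics/top.png

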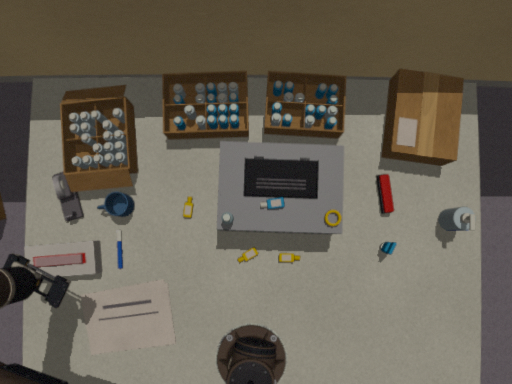

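The top view shows the bin lid at (280,188), with the black flap at (281,178). The blue bottle lies at (273,203), its cap pointing left. The gel bottle is at (228,220) and the tape at (333,218). Possible mix-ups:
- Yellow bottles at (188,208), (248,255) and (289,257)
- Lotion tube at (388,247)
- Blue items in the crates

I choose the cyan bottle on the lid at (273,203).

```bash
python3 - <<'E'
from h import *
import pickle
S=pickle.load(open('s.pkl','rb'));s=S["top"];W=pts(s);im=s["pixels"];hsv=cv2.cvtColor(im,cv2.COLOR_BGR2HSV)
print(s["camera_matrix"])
lid=(abs(W[...,2]-.2)<.012); lid[:130]=0;lid[240:]=0;lid[:,:210]=0;lid[:,350:]=0
print("lid z",np.nanmedian(W[lid][:,2]))
c=W[lid][:,:2].astype(np.float32);print("lid rect",cv2.minAreaRect(c),cv2.boxPoints(cv2.minAreaRect(c)))
reg=np.zeros(lid.shape,bool);reg[150:208,238:325]=1
m=(hsv[...,2]<60)&reg&lid
m=cv2.morphologyEx(m.astype(np.uint8),cv2.MORPH_OPEN,np.ones((3,3)))>0
c=W[m][:,:2].astype(np.float32);print("flap",cv2.boxPoints(cv2.minAreaRect(c)))
def rep(n,m):
    p=W[m];p=p[~np.isnan(p[:,0])];print(n,len(p),p.mean(0),p.min(0),p.max(0),cv2.minAreaRect(p[:,:2].astype(np.float32)))
r2=np.zeros(lid.shape,bool);r2[192:215,255:290]=1
cy=(hsv[...,0]>85)&(hsv[...,0]<110)&(hsv[...,1]>110)&r2;rep("body",cy)
rep("bottle h",r2&(W[...,2]>.207))
r3=np.zeros(lid.shape,bool);r3[205:232,218:240]=1
rep("gel",r3&(W[...,2]>.215)&(W[...,2]<.32))
r4=np.zeros(lid.shape,bool);r4[206:230,322:345]=1
rep("tape",r4&(W[...,2]>.21)&(W[...,2]<.32))
cv2.imwrite('pics/b.png',cv2.resize(im[130:240,205:355],None,fx=5,fy=5,interpolation=cv2.INTER_CUBIC))
E
```

```text
Traceback (most recent call last):
  File "h.py", line 11, in pts
    W=P@np.array(s["rotation"]).T+np.array(s["eye"])
      ~~~~~~~~~~~~~~~~~~~~~~~~~~~^~~~~~~~~~~~~~~~~~~
ValueError: operands could not be broadcast together with shapes (384,512) (3,)
```

```bash
python3 -c "
import pickle;S=pickle.load(open('s.pkl','rb'))
for n in S: print(S[n]['rotation'],S[n]['eye'])"
```

```text
[  40.78756872   -0.43216308 -153.85620911] [0.09348637 0.84047203 1.20943008]
[ 3.86069361e+00  2.25315634e-02 -8.93622187e+01] [ 0.41890336 -0.0100249   1.68928094]
```

Rotation is given as roll, pitch, yaw in degrees.

```bash
sed -i 's/np.array(s\["rotation"\]).T/Rot.from_euler("xyz",s["rotation"],degrees=True).as_matrix().T/; s/^import numpy.*/&\nfrom scipy.spatial.transform import Rotation as Rot/' h.py
cat > m.py <<'E'
from h import *
import pickle
S=pickle.load(open('s.pkl','rb'));s=S["top"];W=pts(s);im=s["pixels"];hsv=cv2.cvtColor(im,cv2.COLOR_BGR2HSV)
lid=(abs(W[...,2]-.2)<.012); lid[:130]=0;lid[240:]=0;lid[:,:210]=0;lid[:,350:]=0
print("lid z",np.nanmedian(W[lid][:,2]), "table z",np.nanmedian(W[265:280,200:215,2]))
c=W[lid][:,:2].astype(np.float32);print("lid rect",cv2.minAreaRect(c),cv2.boxPoints(cv2.minAreaRect(c)))
reg=np.zeros(lid.shape,bool);reg[150:208,238:325]=1
m=(hsv[...,2]<60)&reg&lid
m=cv2.morphologyEx(m.astype(np.uint8),cv2.MORPH_OPEN,np.ones((3,3)))>0
c=W[m][:,:2].astype(np.float32);print("flap",cv2.boxPoints(cv2.minAreaRect(c)))
def rep(n,m):
    p=W[m];p=p[~np.isnan(p[:,0])];print(n,len(p),p.mean(0),p.min(0),p.max(0),cv2.minAreaRect(p[:,:2].astype(np.float32)))
def box(a,b,c,d):
    r=np.zeros(lid.shape,bool);r[a:b,c:d]=1;return r
r2=box(192,215,255,290)
rep("body",(hsv[...,0]>85)&(hsv[...,0]<110)&(hsv[...,1]>110)&r2)
rep("bottle h",r2&(W[...,2]>.209))
rep("gel",box(205,232,218,240)&(W[...,2]>.22)&(W[...,2]<.32))
rep("tape",box(206,230,322,345)&(W[...,2]>.21)&(W[...,2]<.32))
cv2.imwrite('pics/b.png',cv2.resize(im[130:240,205:355],None,fx=5,fy=5,interpolation=cv2.INTER_CUBIC))
E
python3 m.py
```

```text
lid z 0.20029862782645935 table z 0.0003706811350163708
lid rect ((0.5677006840705872, -0.08693332970142365), (0.38242536783218384, 0.2723406255245209), 88.6031723022461) [[ 0.42690966 -0.27476978]
 [ 0.6991694  -0.28140858]
 [ 0.7084917   0.10090312]
 [ 0.43623197  0.10754192]]
flap [[ 0.53228366 -0.19788112]
 [ 0.6528108  -0.20076881]
 [ 0.6581627   0.02261187]
 [ 0.53763556  0.02549957]]
body 89 [ 0.51764306 -0.07105419  0.2165069 ] [ 0.50026079 -0.09455344  0.18563617] [ 0.53925225 -0.04549279  0.22554581] ((0.5194262862205505, -0.07093939185142517), (0.03495708480477333, 0.0509251207113266), 7.433215141296387)
bottle h 214 [ 0.5160745  -0.06396317  0.21905148] [ 0.49498878 -0.11197277  0.20903982] [ 0.53390501 -0.01283983  0.22887434] ((0.5178487300872803, -0.06199169531464577), (0.09627971798181534, 0.039690423756837845), 80.85594177246094)
gel 109 [0.46921468 0.07091248 0.27213349] [0.45361582 0.0563715  0.22041398] [0.48506384 0.08819639 0.29559617] ((0.4698949456214905, 0.07180401682853699), (0.03214046359062195, 0.03080664575099945), 45.88102340698242)
tape 135 [ 0.47458556 -0.24310093  0.21846371] [ 0.45135754 -0.26773824  0.21021766] [ 0.4994311  -0.21929062  0.22717066] ((0.4753948450088501, -0.2435106635093689), (0.04808507859706879, 0.048427049070596695), 0.13930165767669678)
```

View pics/b.png

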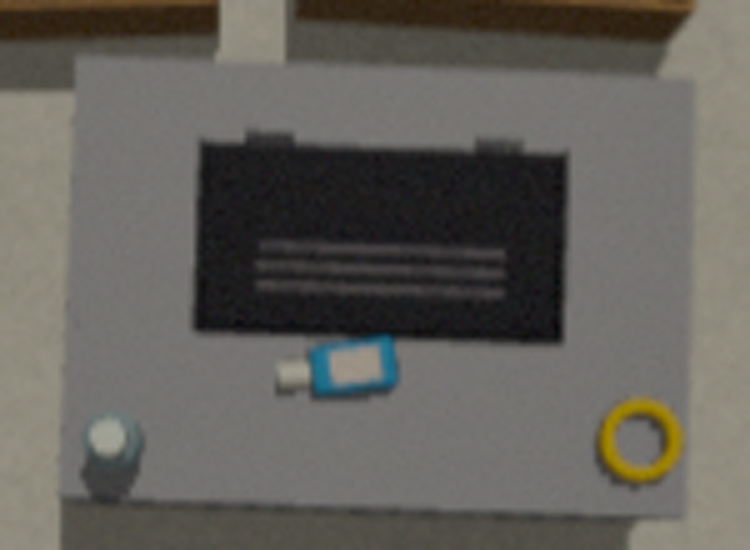

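The crop confirms the choice: the cyan bottle sits just before the near edge of the mouth, with its cap to the left. I will set the jaw axis diagonally and tilt it 20°. The far, lower finger presses the flap to the right of the bottle, and the near, higher finger sits behind the bottle.

```bash
cat > plan.py <<'E'
import sys
from h import *
def target(psi,al):
    p,a=np.radians([psi,al]);u=np.array([np.cos(p),np.sin(p),0]);z=np.array([0,0,1])
    x=-np.cos(a)*z-np.sin(a)*u;y=np.cos(a)*u-np.sin(a)*z
    return np.stack([x,y,np.cross(x,y)],1)
if __name__=="__main__":
    x,y,z,psi,al=map(float,sys.argv[1:6]);o=get_obs()
    R=Rot.from_euler("xyz",o["orientation"],degrees=True).as_matrix()
    print("pos",o["tool_pos"].round(4),"t",o["clock"],"F",o["force"].round(2),"R",R.round(2).tolist(),"J",o["joint_pos"].round(1))
    T=target(psi,al);d=R.T@(np.array([x,y,z])-o["tool_pos"])
    print("delta",d.round(4))
    for T2 in(T,T*[1,-1,-1]): print("turn",np.degrees(Rot.from_matrix(R.T@T2).as_rotvec()).round(1))
E
python3 plan.py .515 -.1 .37 -42 0; python3 plan.py .515 -.1 .37 -42 20
```

```text
pos [0.2848 0.6115 0.2257] t 0.1 F [0.64 0.34 0.22] R [[-0.0, -0.42, -0.91], [-0.0, -0.91, 0.42], [-1.0, 0.0, -0.0]] J [ 81.5  20.6   0.6  -0.  -70.1 -16.5]
delta [-0.1434  0.548  -0.5091]
turn [-73.    0.   -0.1]
turn [ 1.07e+02 -1.00e-01 -1.00e-01]
pos [0.2848 0.6115 0.2257] t 0.1 F [0.64 0.34 0.22] R [[-0.0, -0.42, -0.91], [-0.0, -0.91, 0.42], [-1.0, 0.0, -0.0]] J [ 81.5  20.6   0.6  -0.  -70.1 -16.5]
delta [-0.1434  0.548  -0.5091]
turn [-72.2 -12.7 -17.3]
turn [105.8 -18.7  13.7]
```

```bash
python3 -m crank '{"delta_pos":[[-0.04,0,0],[-0.08,0,0],[-0.12,0,0],[-0.143,0,0],[-0.143,0,0]],"turn":[[0,0,0],[0,0,0],[0,0,0],[0,0,0],[0,0,0]],"grip":[1,1,1,1,1]}'
python3 -m crank '{"delta_pos":[[0,0.028,-0.026],[0,0.056,-0.052],[0,0.084,-0.078],[0,0.112,-0.104],[0,0.14,-0.13],[0,0.168,-0.156],[0,0.196,-0.182],[0,0.224,-0.208],[0,0.252,-0.234],[0,0.28,-0.26],[0,0.308,-0.286],[0,0.336,-0.312]],"turn":[[6,0,0],[12,0,0],[18,0,0],[24,0,0],[30,0,0],[36,0,0],[42,0,0],[48,0,0],[54,0,0],[60,0,0],[66,0,0],[72,0,0]],"grip":[1,1,1,1,1,1,1,1,1,1,1,1]}'
python3 plan.py .515 -.1 .36 -42 20
```

```text
clock: 0.52
tool_pos: [0.286, 0.6133, 0.3764]
orientation: [-86.4, 89.5, 68.7]
force: [-0.5, -0.1, 1.0]
opening: 0.0877
clock: 1.52
tool_pos: [0.4258, 0.1737, 0.3694]
orientation: [14.9, 90.0, 97.6]
force: [1.1, 1.6, 0.2]
opening: 0.0878
pos [0.4258 0.1737 0.3694] t 1.5167 F [1.15 1.55 0.22] R [[-0.0, -0.99, 0.13], [0.0, 0.13, 0.99], [-1.0, 0.0, 0.0]] J [ 46.8  -4.1 -10.4  -0.  -83.6 -54.1]
delta [ 0.0094 -0.123  -0.2602]
turn [-143.4  -25.3   -7.9]
turn [34.4 -6.1 19.4]
```

```bash
python3 -m crank '{"delta_pos":[[0.001,-0.013,-0.026],[0.002,-0.026,-0.052],[0.003,-0.039,-0.078],[0.004,-0.052,-0.104],[0.005,-0.065,-0.13],[0.006,-0.078,-0.156],[0.007,-0.091,-0.182],[0.008,-0.104,-0.208],[0.009,-0.117,-0.234],[0.009,-0.123,-0.26],[0.009,-0.123,-0.26]],"turn":[[3.4,-0.6,1.9],[6.9,-1.2,3.9],[10.3,-1.8,5.8],[13.8,-2.4,7.8],[17.2,-3,9.7],[20.6,-3.7,11.6],[24.1,-4.3,13.6],[27.5,-4.9,15.5],[31,-5.5,17.5],[34.4,-6.1,19.4],[34.4,-6.1,19.4]],"grip":[1,1,1,1,1,1,1,1,1,1,1]}'
python3 plan.py .52 -.1 .26 -42 20
python3 - <<'E'
from h import *
s=[snapshot(n) for n in("wrist","scene")]
cv2.imwrite('pics/c.png',cv2.resize(np.hstack([x["pixels"] for x in s]),(800,300)))
E
```

```text
clock: 2.43
tool_pos: [0.5168, -0.1018, 0.3579]
orientation: [90.7, 69.7, 138.4]
force: [-0.5, 0.3, -1.4]
opening: 0.0879
pos [ 0.5168 -0.1018  0.3579] t 2.4333 F [-0.5   0.27 -1.45] R [[-0.26, -0.69, 0.67], [0.23, 0.63, 0.74], [-0.94, 0.35, -0.0]] J [  -0.2   14.9   12.1  -13.6 -102.4  -43.2]
delta [ 0.0914 -0.0351  0.0039]
turn [179.7  -0.5   0.2]
turn [-0.3 -0.2 -0.3]
```

View pics/c.png

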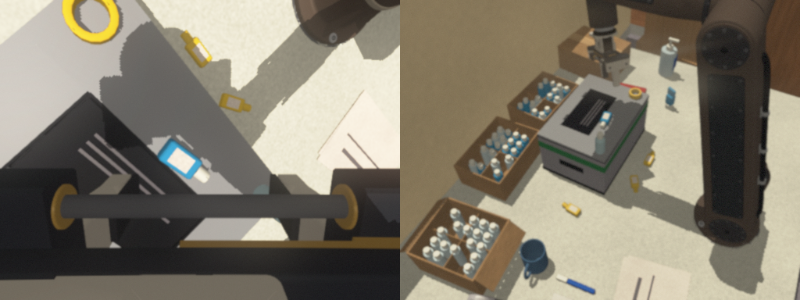

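The pose is as planned. In the wrist view (left panel) the bottle is at (182,160) and the mouth edge runs just beyond it, with the fingers at (105,210) and (310,215). I'll measure the bottle and the edge more finely here and project the fingertips.

```bash
python3 - <<'E'
from h import *
s=snapshot("wrist");W=pts(s);hsv=cv2.cvtColor(s["pixels"],cv2.COLOR_BGR2HSV)
z=W[...,2];reg=(W[...,0]>.47)&(W[...,0]<.56)&(W[...,1]>-.13)&(W[...,1]<.01)
r=lambda n,m:(print(n,m.sum(),np.nanmean(W[m],0).round(4),cv2.boxPoints(cv2.minAreaRect(W[m][:,:2].astype(np.float32))).round(4).tolist()))
print("lid",np.nanmedian(z[reg&(abs(z-.2)<.01)]))
r("top",reg&(z>.212)&(z<.226))
b=(hsv[...,0]>85)&(hsv[...,0]<110)&(hsv[...,1]>110)&reg; r("cyan",b)
# edge: darkness along world x in strip near y
d=(hsv[...,2]<45)&(abs(z-.2)<.008)
for y in(-.18,-.16,-.14,-.12):
    m=d&(abs(W[...,1]-y)<.006)&(W[...,0]>.5)&(W[...,0]<.6); 
    if m.sum(): print("edge",y,m.sum(),np.nanpercentile(W[m][:,0],[2,10]).round(4))
# finger point cloud in tool frame
o=get_obs();R=Rot.from_euler("xyz",o["orientation"],degrees=True).as_matrix()
Q=(W-o["tool_pos"])@R
m=(Q[...,0]>-.04)&(Q[...,0]<.005)&(abs(Q[...,1])<.08)&(abs(Q[...,2])<.03)
for sg in(1,-1):
    q=Q[m&(Q[...,1]*sg>0)]
    if len(q): print("finger",sg,len(q),q.min(0).round(4),q.max(0).round(4))
E
```

```text
lid 0.20033149858772398
top 1838 [ 0.5175 -0.0661  0.2196] [[0.4970000088214874, -0.025100000202655792], [0.5067999958992004, -0.09700000286102295], [0.5365999937057495, -0.09290000051259995], [0.5267999768257141, -0.0210999995470047]]
cyan 856 [ 0.5193 -0.0746  0.2187] [[0.5008999705314636, -0.04670000076293945], [0.5077000260353088, -0.09690000116825104], [0.5396999716758728, -0.0925000011920929], [0.532800018787384, -0.04230000078678131]]
edge -0.18 1 [0.5387 0.5387]
edge -0.16 169 [0.5351 0.5361]
edge -0.14 386 [0.536  0.5403]
edge -0.12 425 [0.5363 0.5409]
finger 1 1353 [-0.04    0.042  -0.0113] [0.0001 0.0605 0.011 ]
finger -1 1381 [-0.0399 -0.0628 -0.0113] [ 0.0006 -0.0446  0.0103]
```

```bash
python3 -m crank '{"delta_pos":[[0.025,-0.009,0.002],[0.05,-0.018,0.002],[0.075,-0.027,0.002],[0.1,-0.036,0.002],[0.115,-0.042,0.002],[0.115,-0.042,0.002]],"turn":[[0,0,0],[0,0,0],[0,0,0],[0,0,0],[0,0,0],[0,0,0]],"grip":[1,1,1,1,1,1]}'
python3 plan.py .518 -.1 .193 -42 20
```

```text
clock: 3.08
tool_pos: [0.5159, -0.0941, 0.2351]
orientation: [90.3, 69.7, 138.7]
force: [-0.5, 0.6, -0.7]
opening: 0.0876
pos [ 0.5159 -0.0941  0.2351] t 3.0833 F [-0.47  0.64 -0.74] R [[-0.26, -0.7, 0.66], [0.23, 0.62, 0.75], [-0.94, 0.35, -0.0]] J [  0.6  17.8   0.3 -13.4 -87.9 -39.9]
delta [ 0.0377 -0.0197 -0.0029]
turn [-179.7    0.4   -0.4]
turn [ 0.3 -0.2 -0.3]
```

```bash
python3 -m crank '{"delta_pos":[[0.007,-0.006,-0.002],[0.013,-0.009,-0.003],[0.019,-0.012,-0.003],[0.025,-0.015,-0.003],[0.031,-0.017,-0.003],[0.038,-0.02,-0.003],[0.038,-0.02,-0.003]],"turn":[[0,0,0],[0,0,0],[0,0,0],[0,0,0],[0,0,0],[0,0,0],[0,0,0]],"grip":[1,1,1,1,1,1,1]}'
python3 plan.py .538 -.1 .193 -42 20
python3 - <<'E'
from h import *
s=[snapshot(n)["pixels"] for n in("wrist","scene")]
a=s[0];b=cv2.resize(s[1][60:252,128:384],(512,384))
cv2.imwrite('pics/d.png',cv2.resize(np.hstack([a,b]),(800,300)))
E
```

```text
clock: 3.67
tool_pos: [0.5198, -0.1019, 0.1941]
orientation: [90.1, 69.9, 138.3]
force: [0.9, 0.6, 0.8]
opening: 0.0874
pos [ 0.5198 -0.1019  0.1941] t 3.6667 F [0.89 0.65 0.8 ] R [[-0.26, -0.7, 0.67], [0.23, 0.63, 0.75], [-0.94, 0.34, -0.0]] J [ -0.2  19.9  -2.3 -13.3 -83.4 -38.3]
delta [-0.0032 -0.012   0.0136]
turn [-179.8    0.2   -0.2]
turn [ 0.2 -0.1 -0.1]
```

View pics/d.png

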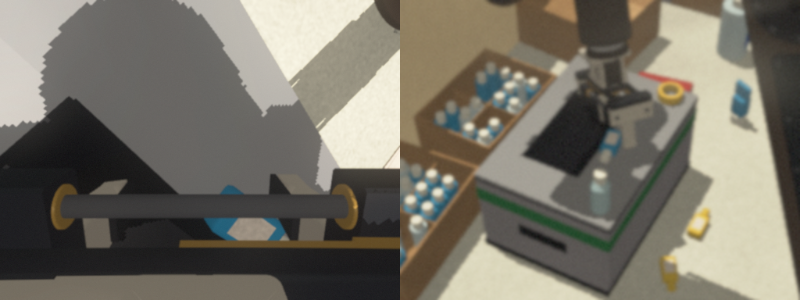

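The wrist view shows the left finger dipped into the mouth at (100,215) and the right finger just behind the bottle at (285,210). Next I'll push about 20 mm slowly and check the flap angle and the bottle.

```bash
python3 -m crank '{"delta_pos":[[-0.001,-0.003,0.003],[-0.002,-0.006,0.006],[-0.003,-0.008,0.008],[-0.004,-0.011,0.011],[-0.005,-0.014,0.0135],[-0.005,-0.014,0.0135]],"turn":[[0,0,0],[0,0,0],[0,0,0],[0,0,0],[0,0,0],[0,0,0]],"grip":[1,1,1,1,1,1]}'
cat > chk.py <<'E'
from h import *
import sys
out=[]
for n in("wrist","top","scene"):
    s=snapshot(n);W=pts(s);hsv=cv2.cvtColor(s["pixels"],cv2.COLOR_BGR2HSV);out.append(s["pixels"])
    reg=(W[...,0]>.44)&(W[...,0]<.66)&(W[...,1]>-.19)&(W[...,1]<.02)&(W[...,2]>.02)&(W[...,2]<.24)
    c=(hsv[...,0]>85)&(hsv[...,0]<110)&(hsv[...,1]>110)&reg
    if c.sum()>5: print(n,"cyan",c.sum(),W[c].mean(0).round(4),W[c].min(0).round(3),W[c].max(0).round(3),np.degrees(0)if 0 else cv2.minAreaRect(W[c][:,:2].astype(np.float32))[2])
    f=reg&(hsv[...,2]<60)&(W[...,0]>.55)&(W[...,2]<.199)&((W[...,1]>-.02)|(W[...,1]<-.165)|(W[...,0]<.0))
    if f.sum()>20:
        p=W[f];th=np.arctan2(.199-p[:,2],.6515-p[:,0]);print(n,"flap",len(p),np.median(th).round(3))
b=cv2.resize(out[2][60:252,128:384],(512,384))
cv2.imwrite(sys.argv[1],cv2.resize(np.hstack([out[0],b]),(800,300)))
o=get_obs();print(o["clock"],o["tool_pos"].round(4),o["force"].round(2))
E
python3 chk.py pics/e.png
```

```text
clock: 4.27
tool_pos: [0.5411, -0.1018, 0.1953]
orientation: [89.9, 70.0, 138.2]
force: [0.3, 0.8, 1.3]
opening: 0.0876
wrist cyan 1214 [ 0.54   -0.0801  0.2164] [ 0.523 -0.096  0.19 ] [ 0.559 -0.043  0.24 ] 87.22491455078125
wrist flap 6376 0.099
top cyan 14 [ 0.5563 -0.1145  0.1992] [ 0.543 -0.183  0.184] [ 0.642 -0.087  0.227] 33.90842819213867
top flap 33 0.069
scene cyan 34 [ 0.5363 -0.0527  0.2111] [ 0.516 -0.082  0.187] [ 0.564 -0.041  0.222] 56.85026931762695
scene flap 353 0.169
4.4167 [ 0.5409 -0.1019  0.1956] [0.55 0.07 1.74]
```

```bash
cat > fl.py <<'E'
from h import *
for n in("wrist","scene"):
    s=snapshot(n);W=pts(s);v=cv2.cvtColor(s["pixels"],cv2.COLOR_BGR2HSV)[...,2]
    for a,b in((-.185,-.16),(-.03,.01)):
        for x in(.55,.57,.59,.61,.63,.645):
            m=(v<80)&(W[...,1]>a)&(W[...,1]<b)&(abs(W[...,0]-x)<.008)&(W[...,2]<.215)&(W[...,2]>.02)
            if m.sum()>5: print(n,a,x,m.sum(),np.percentile(W[m][:,2],[10,50,90]).round(4))
E
python3 fl.py
```

```text
wrist -0.185 0.55 2100 [0.1902 0.1911 0.1918]
wrist -0.185 0.57 2181 [0.1903 0.1911 0.192 ]
wrist -0.185 0.59 1348 [0.1903 0.1912 0.192 ]
scene -0.185 0.63 24 [0.189  0.192  0.1941]
scene -0.185 0.645 14 [0.1928 0.1944 0.1989]
scene -0.03 0.55 52 [0.1876 0.1905 0.1927]
scene -0.03 0.57 55 [0.1873 0.1904 0.1935]
scene -0.03 0.59 62 [0.1871 0.1915 0.194 ]
scene -0.03 0.61 54 [0.1873 0.1901 0.193 ]
scene -0.03 0.63 65 [0.1879 0.1913 0.1948]
scene -0.03 0.645 64 [0.193  0.1963 0.2002]
```

View pics/e.png

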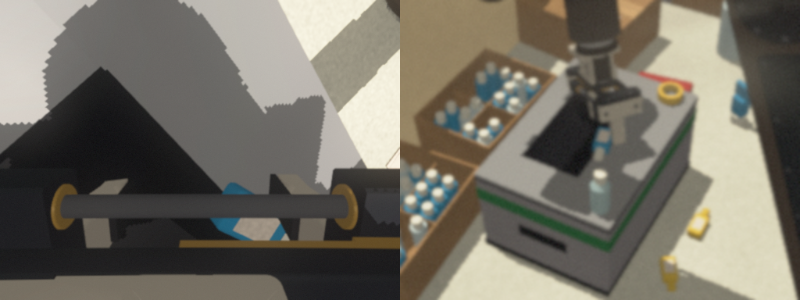

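The black area reads flat at 0.191, the underside of the lid, and the flap's grip lines have gone. The flap surface shows only near the hinge, sloping by at least 0.36 rad, so the flap is open by about 0.4 rad as planned and the bottle's middle is near the edge. Next I'll push it over.

```bash
python3 -m crank '{"delta_pos":[[0.001,-0.003,0.002],[0,-0.006,0.004],[-0.001,-0.008,0.007],[-0.002,-0.01,0.009],[-0.003,-0.013,0.012],[-0.003,-0.016,0.015],[-0.004,-0.018,0.017],[-0.005,-0.021,0.02],[-0.005,-0.021,0.02],[-0.005,-0.021,0.02]],"turn":[[0,0,0],[0,0,0],[0,0,0],[0,0,0],[0,0,0],[0,0,0],[0,0,0],[0,0,0],[0,0,0],[0,0,0]],"grip":[1,1,1,1,1,1,1,1,1,1]}'
python3 chk.py pics/f.png
```

```text
clock: 5.35
tool_pos: [0.5699, -0.1012, 0.1929]
orientation: [89.9, 70.0, 138.2]
force: [-2.6, -0.3, 1.9]
opening: 0.0878
wrist flap 10729 0.122
top cyan 19 [ 0.5719 -0.1448  0.1913] [ 0.54  -0.187  0.187] [ 0.646 -0.088  0.196] 60.17567443847656
top flap 125 0.1
scene flap 329 0.16
5.5 [ 0.5697 -0.1011  0.1932] [-1.81  0.36  1.55]
```

View pics/f.png

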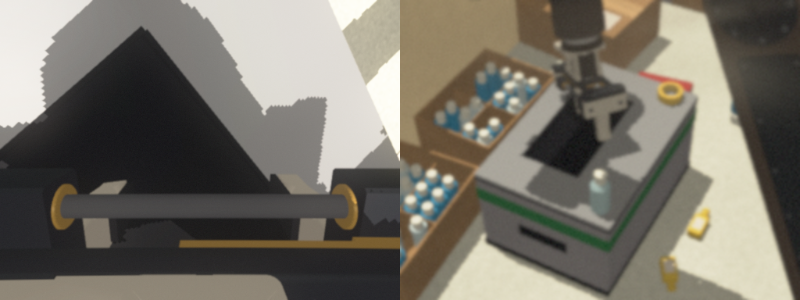

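The bottle has gone below the lid and the flap is still held at about 0.75 rad. In case the bottle is lodged on the flap, I'll swing the jaw parallel to the hinge inside the mouth and press deeper.

```bash
python3 plan.py .618 -.1 .193 -90 20; python3 plan.py .618 -.1 .182 -90 20|grep delta
```

```text
pos [ 0.5697 -0.1011  0.1932] t 5.5 F [-1.81  0.36  1.55] R [[-0.25, -0.7, 0.67], [0.23, 0.63, 0.75], [-0.94, 0.34, 0.0]] J [ -0.1  24.1   4.1 -13.2 -85.3 -38.8]
delta [-0.0119 -0.0332  0.033 ]
turn [-133.2    0.   -20.4]
turn [ 45.4 -16.5  -0. ]
delta [-0.0015 -0.037   0.033 ]
```

```bash
python3 -m crank '{"delta_pos":[[-0.001,-0.004,0.004],[-0.003,-0.008,0.008],[-0.005,-0.012,0.012],[-0.006,-0.017,0.017],[-0.007,-0.021,0.021],[-0.009,-0.025,0.025],[-0.01,-0.029,0.029],[-0.012,-0.033,0.033],[-0.006,-0.035,0.033],[-0.0015,-0.037,0.033],[-0.0015,-0.037,0.033],[-0.0015,-0.037,0.033]],"turn":[[5.7,-2.1,0],[11.4,-4.1,0],[17,-6.2,0],[22.7,-8.3,0],[28.4,-10.3,0],[34,-12.4,0],[39.7,-14.4,0],[45.4,-16.5,0],[45.4,-16.5,0],[45.4,-16.5,0],[45.4,-16.5,0],[45.4,-16.5,0]],"grip":[1,1,1,1,1,1,1,1,1,1,1,1]}'
python3 chk.py pics/g.png; python3 plan.py .60 -.1 .30 -90 20;python3 - <<'E'
import cv2,numpy as np
im=cv2.imread('pics/g.png');cv2.imwrite('pics/g.png',np.clip(255*(im/255.)**.45,0,255).astype('uint8'))
E
```

```text
clock: 6.5
tool_pos: [0.618, -0.1002, 0.1823]
orientation: [90.0, 70.0, 89.9]
force: [-2.5, -0.0, 3.7]
opening: 0.0876
wrist flap 901 0.106
top cyan 9 [ 0.5615 -0.1701  0.192 ] [ 0.543 -0.183  0.189] [ 0.583 -0.156  0.196] 0.08853831887245178
top flap 161 0.132
scene flap 438 0.143
6.65 [ 0.6181 -0.1002  0.1822] [-2.13 -0.8   3.52]
pos [ 0.6181 -0.1002  0.1822] t 6.65 F [-2.13 -0.8   3.52] R [[0.0, 0.0, 1.0], [0.34, 0.94, -0.0], [-0.94, 0.34, 0.0]] J [ -4.6  21.6   1.8 -20.9 -73.  -78.8]
delta [-0.1106  0.0405 -0.0181]
turn [180.  -0.  -0.]
turn [-0.  0. -0.]
```

View pics/g.png

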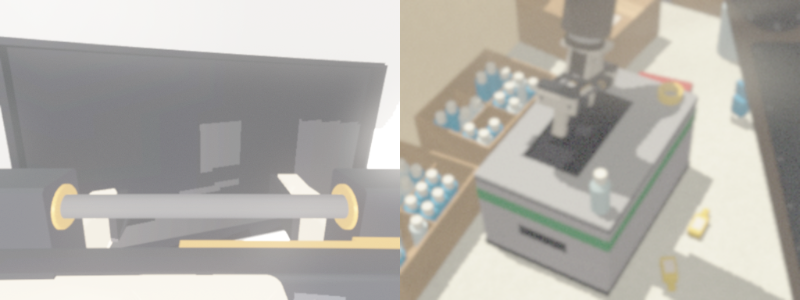

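```bash
python3 - <<'E'
from h import *
s=snapshot("wrist");im=s["pixels"];W=pts(s)
g=np.clip(255*(im/255.)**.4,0,255).astype('uint8')
for r in range(60,300,24): print(r,[(int(c),s["range_z"][r,c].round(3),W[r,c].round(3).tolist()) for c in(150,280,400)])
cv2.imwrite('pics/h.png',g)
E
```

```text
60 [(150, np.float32(0.116), [0.535, -0.149, 0.201]), (280, np.float32(0.133), [0.533, -0.098, 0.2]), (400, np.float32(0.153), [0.53, -0.037, 0.2])]
84 [(150, np.float32(0.127), [0.543, -0.149, 0.191]), (280, np.float32(0.146), [0.541, -0.094, 0.19]), (400, np.float32(0.166), [0.54, -0.027, 0.191])]
108 [(150, np.float32(0.129), [0.552, -0.15, 0.191]), (280, np.float32(0.148), [0.552, -0.093, 0.191]), (400, np.float32(0.171), [0.552, -0.025, 0.191])]
132 [(150, np.float32(0.131), [0.561, -0.151, 0.191]), (280, np.float32(0.15), [0.563, -0.094, 0.191]), (400, np.float32(0.174), [0.565, -0.023, 0.191])]
156 [(150, np.float32(0.133), [0.571, -0.152, 0.192]), (280, np.float32(0.154), [0.574, -0.093, 0.19]), (400, np.float32(0.179), [0.578, -0.021, 0.19])]
180 [(150, np.float32(0.136), [0.581, -0.153, 0.191]), (280, np.float32(0.156), [0.586, -0.093, 0.191]), (400, np.float32(0.182), [0.592, -0.02, 0.191])]
204 [(150, np.float32(0.138), [0.592, -0.154, 0.191]), (280, np.float32(0.16), [0.598, -0.093, 0.191]), (400, np.float32(0.187), [0.606, -0.018, 0.191])]
228 [(150, np.float32(0.14), [0.602, -0.154, 0.192]), (280, np.float32(0.164), [0.611, -0.093, 0.191]), (400, np.float32(0.192), [0.622, -0.015, 0.191])]
252 [(150, np.float32(0.084), [0.587, -0.155, 0.249]), (280, np.float32(0.085), [0.588, -0.123, 0.26]), (400, np.float32(0.085), [0.588, -0.093, 0.271])]
276 [(150, np.float32(0.084), [0.593, -0.155, 0.251]), (280, np.float32(0.084), [0.593, -0.124, 0.262]), (400, np.float32(0.084), [0.593, -0.095, 0.273])]
```

View pics/h.png

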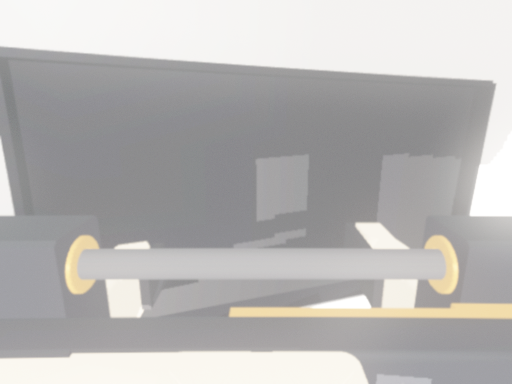

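A veil just under the lid hides the inside of the bin. The visible part of the flap, around (250,300), is steep and bare. I'll hold a little longer, then withdraw straight up.

```bash
python3 -m crank '{"delta_pos":[[0,0,0],[0,0,0],[0,0,0],[0,0,0],[-0.015,0.005,0],[-0.03,0.011,0],[-0.045,0.016,0],[-0.06,0.022,0],[-0.08,0.029,0],[-0.11,0.04,0],[-0.13,0.047,0],[-0.13,0.047,0]],"turn":[[0,0,0],[0,0,0],[0,0,0],[0,0,0],[0,0,0],[0,0,0],[0,0,0],[0,0,0],[0,0,0],[0,0,0],[0,0,0],[0,0,0]],"grip":[1,1,1,1,1,1,1,1,1,1,1,1]}'
python3 -m crank '{"delta_pos":[[0,0,0],[0,0,0],[0,0,0],[0,0,0],[0,0,0],[0,0,0],[0,0,0],[0,0,0],[0,0,0],[0,0,0],[0,0,0],[0,0,0]],"turn":[[0,0,0],[0,0,0],[0,0,0],[0,0,0],[0,0,0],[0,0,0],[0,0,0],[0,0,0],[0,0,0],[0,0,0],[0,0,0],[0,0,0]],"grip":[1,1,1,1,1,1,1,1,1,1,1,1]}'
python3 chk.py pics/i.png;python3 fl.py
```

```text
clock: 7.7
tool_pos: [0.6199, -0.1009, 0.3249]
orientation: [88.8, 70.1, 88.8]
force: [0.7, 0.3, 0.5]
opening: 0.0875
clock: 8.7
tool_pos: [0.618, -0.1004, 0.32]
orientation: [90.1, 70.0, 90.0]
force: [-0.6, 0.8, -0.2]
opening: 0.0877
wrist flap 1414 0.006
top cyan 8 [ 0.5699 -0.1785  0.2007] [ 0.551 -0.188  0.197] [ 0.597 -0.164  0.205] 20.681381225585938
top flap 97 0.042
scene flap 252 0.029
8.85 [ 0.618  -0.1004  0.32  ] [ 0.31 -0.49 -0.27]
wrist -0.185 0.55 829 [0.1988 0.1997 0.2008]
wrist -0.185 0.57 774 [0.1987 0.1997 0.2007]
wrist -0.185 0.59 736 [0.1987 0.1997 0.2006]
wrist -0.185 0.61 694 [0.1986 0.1996 0.2005]
wrist -0.185 0.63 657 [0.1989 0.1997 0.2006]
wrist -0.185 0.645 507 [0.1989 0.1998 0.2007]
wrist -0.03 0.55 708 [0.1985 0.1995 0.2003]
wrist -0.03 0.57 596 [0.1988 0.1996 0.2004]
wrist -0.03 0.59 531 [0.1988 0.1995 0.2003]
wrist -0.03 0.61 619 [0.1987 0.1995 0.2003]
wrist -0.03 0.63 587 [0.1988 0.1995 0.2004]
wrist -0.03 0.645 560 [0.1987 0.1995 0.2003]
scene -0.185 0.55 25 [0.1961 0.1988 0.2016]
scene -0.185 0.57 29 [0.1972 0.1988 0.2008]
scene -0.185 0.59 29 [0.1956 0.1989 0.2015]
scene -0.185 0.61 27 [0.1964 0.198  0.2019]
scene -0.185 0.63 32 [0.1967 0.1991 0.2012]
scene -0.185 0.645 24 [0.1961 0.198  0.2009]
scene -0.03 0.55 62 [0.196  0.1992 0.2016]
scene -0.03 0.57 58 [0.1967 0.1997 0.2022]
scene -0.03 0.59 58 [0.1965 0.1985 0.2014]
scene -0.03 0.61 56 [0.1956 0.1987 0.2017]
scene -0.03 0.63 59 [0.1961 0.1989 0.2018]
scene -0.03 0.645 59 [0.1965 0.1989 0.2021]
```

View pics/i.png

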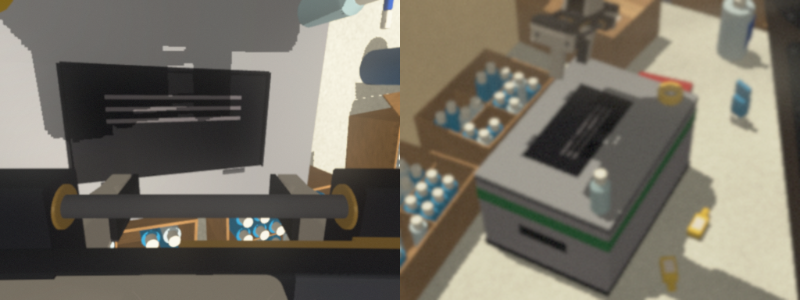

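The flap is shut: it reads flat at 0.1995 and its grip lines are visible again at (170,108). The lid is clear of the bottle, and the gel bottle and tape are in place. The arm is free, so I'm handing in.

```bash
python3 -c "
from plant import *
print(close_job())"
```

```text
the job is handed in; nothing more can be done
None
```

I pushed the bottle into the bin while holding the flap open, and handed the job in at about 9 s of the 40 s; no verdict was reported. With the jaw set diagonally and tilted 20°, the lower finger held the flap at about 0.4 to 0.75 rad while the other finger pushed the bottle over the edge. I then pressed the flap further open (about 1 rad, by geometry) so the bottle could not lodge on it, and withdrew straight up.

- **Flap:** it measured flat and flush with the lid afterwards, and its grip lines are visible again, so it is shut.
- **Surroundings:** no bottle is left on the lid. The gel bottle and tape roll look unmoved in the pictures; I did not measure them again. I did not check the things on the table separately, but the arm passed well above them.
- **Not confirmed:** I could not see the bottle inside the bin, because a dark layer just under the lid hides the interior. That it fell in is inferred from the bare, steep flap before release and the flap closing fully afterwards. My script's automatic flap angles were unreliable while the flap was open because of that layer, so I judged the angle from the slope near the hinge and the finger position.

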